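Run a row of pipe pieces up to the end stop

TASK

Four short steel pipe pieces lie end to end in the angle-iron trough. With your fingertips, gently push on the free end of the hindmost piece and slide the whole row along the trough together, as one train, until the front piece sits against the end stop and no gaps are left; then back away. Touch only the hindmost piece, do not grip, lift or press on any of them from above, do not let gaps open in the row, and leave the other things on the bench alone.

Things in the scene. Friction and masses are not known exactly. Their poses are not given: they have to be found in the camera images.
- rail: V-shaped trough (dark angle iron, open upwards and at both ends), 420 mm long, fixed on feet 76 mm wide. Origin on the bench under its middle; x runs along it towards the end-stop half, y across, z up. Inside bottom of the V 22 mm above the bench, top edges 46 mm above it and 27 mm either side of the middle. A piece lying in it has its axis at y = 0, 51.7 mm above the bench.
- stop: End stop: upright grey steel plate 60 mm wide, 8 mm thick, top 76 mm above the bench, fixed across the trough; its place along it varies. Origin at bench height under the middle of its flat striking face; x along the trough (same as the trough's x), pointing away from the pieces: when home, the front end of the first is at x = 0 and the row lies at negative x.
- pipe1: Front piece, nearest the end stop. All four are alike: bright steel pipe 50 mm long, 42 mm outside diameter, 0.14 to 0.22 kg, flat ends closed flush by black plugs, lying in the trough under 1 mm apart, not fixed together. Origin at its centre; x along its axis, towards the end stop.
- pipe2: Second piece, behind the front one; same size and axes.
- pipe3: Third piece; same size and axes.
- pipe4: Hindmost piece, farthest from the end stop; same size and axes. Its free end is 25 mm behind its centre (at x = -25 mm). Its top is 73 mm above the bench. Sliding the whole row takes about 3 to 10 N.
- wrench: Bystander: steel spanner, 160 mm long, lying on the bench between robot and trough. Origin under its middle.
- coupling: Bystander: dark steel pipe coupling standing upright, 60 mm diameter, 55 mm high. Origin under its centre.
- flange: Bystander: dark steel flange lying on the bench, 110 mm diameter, 40 mm high at the hub. Origin under its centre.
- paste: Bystander: can of jointing paste, 66 mm diameter, 85 mm high, standing beyond the trough. Origin under its centre.

How it is judged (in metres and radians):
At the end, for the whole second after the job is handed in: The front face of the front piece is within 3.5 mm of the stop's face, each pair of neighbours has less than 3 mm between them, all four lie properly down in the trough (axis within 4 mm sideways, about 5 mm in height and 0.08 rad of the trough's line) and are at rest (x of pipe1 in the frame of stop above -0.0285 m and distance between pipe1 and pipe2 below 0.053 m and distance between pipe2 and pipe3 below 0.053 m and distance between pipe3 and pipe4 below 0.053 m and y of pipe1 in the frame of rail between -0.004 and 0.004 m and z of pipe1 in the frame of rail between 0.047 and 0.056 m and angle between the x axis of each of pipe1, pipe2, pipe3, pipe4 and the x axis of rail, either way round below 0.08 rad and linear speed of each of pipe1, pipe2, pipe3, pipe4 below 0.01 m/s and y of pipe2 in the frame of rail between -0.004 and 0.004 m and z of pipe2 in the frame of rail between 0.047 and 0.056 m and y of pipe3 in the frame of rail between -0.004 and 0.004 m and z of pipe3 in the frame of rail between 0.047 and 0.056 m and y of pipe4 in the frame of rail between -0.004 and 0.004 m and z of pipe4 in the frame of rail between 0.047 and 0.056 m); the robot touches nothing.
It fails at once if a pipe piece is lifted or thrown out of the trough (z of any of pipe1, pipe2, pipe3, pipe4 in the frame of rail above 0.062 m or z of any of pipe1, pipe2, pipe3, pipe4 in the frame of rail below 0.04 m).
It fails at once if a piece other than the hindmost is touched (contact force between any of the fingers, the arm and pipe1 above 0.5 N or contact force between any of the fingers, the arm and pipe2 above 0.5 N or contact force between any of the fingers, the arm and pipe3 above 0.5 N).
It fails at once if the row comes apart on the way: more than 6 mm open between two neighbours (distance between pipe1 and pipe2 above 0.056 m or distance between pipe2 and pipe3 above 0.056 m or distance between pipe3 and pipe4 above 0.056 m).
It fails at once if the hindmost piece is gripped or pressed from above instead of pushed on its end, or the row is rammed or squeezed (more than 45 N on the hindmost piece or the stop) ((contact force between the fingers and pipe4 above 0.5 N and x of the grasp point in the frame of pipe4 above -0.01 m) or contact force between the fingers and pipe4 above 45 N or contact force between pipe1 and stop above 45 N).
It fails at once if a bystander is disturbed (moved more than 15 mm) (distance of any of wrench, coupling, flange, paste from where it was at the start of the episode above 0.015 m).
It also fails if it takes over 38 s, if anything falls off the work surface, if the arm or the gripper's body presses on something with over 40 N, if the wrist force passes 120 N, or if a joint passes its speed limit or range.

ROBOT

A 6-joint arm with a two-finger parallel gripper is mounted at the origin on the work surface. World frame = base frame: x ahead of the robot, y to its left, z up, the work surface at z = 0. Lengths are in m, angles in degrees, forces in N, time in s.
With the tool pointing down it reaches from about 0.35 to 0.875 m from the base axis. Payload 4.2 kg.
Tool frame: the origin (TCP) lies on the front face of the gripper's body, between the roots of the fingers; the fingertips stand 70 mm ahead of it and the grasp point (between the pads) lies 51 mm ahead of it; x points along the fingers, y is the direction in which the jaws open and shut, and the axes are right-handed (so a half turn about x gives the same grasp; the last joint's range is limited). The gripper opens to 87 mm and grips with 3 to 60 N. Pads are 19 mm wide; open, the fingers measure 117 mm over their backs; the gripper's body (75 mm by 190 mm) begins 51 mm behind the grasp point.
Start: joints at [83.113, 22.042, 0.453, 0, -68.411, -14.817], TCP at [0.231, 0.581, 0.292] pointing down, gripper open.
Joint ranges: [-179.83, 179.83], [-69.29, 118.12], [-61.27, 80.66], [-181.25, 117.63], [-171.15, -9.14], [-177.46, 177.46]. Speed limits (degrees/s): [159.86, 159.86, 180, 180, 180, 180].

INTERFACE

Orientations are given as a 3x3 rotation matrix whose columns are the frame's x, y, z axes.
In Python, from station import r, viewer, spotter gives the robot as it stands.
- The arm moves only by the tool move_arm, never from a script. Its argument "series" is a list that holds one entry, the list of rows, each a list of 7 numbers: the turn, a rotation vector about the world's x, y, z scaled (see below), then the shift along the world's x, y, z scaled (see below), then the opening, from 0 (shut) to 1 (fully open). A call has 1 to 20 rows; each row shifts and turns the pose as measured when the row begins; what a row does not reach is not made up. The controller multiplies each number of a shift by 60 mm and each number of a turn by 8 degrees. A row lasts 1/8 s, in which the tool goes at most 62.5 mm and 10.7 degrees, less where a joint would pass 70% of its speed; a pose out of reach is approached as far as the arm can. A call with a number of a shift or a turn outside -1 to 1 is refused whole. A call with a gripper value outside its range is refused whole. The fingers move at their own pace and stop on an object; the grip force is fixed at half the most. Time passes only in rows, so rows that do not move let the fingers close. It gives the time, the measured TCP pose, the force and the opening at its end, in the units of the state.
- r.sense(): the state, without advancing time (a new reading comes with each control period).
- viewer.capture(name): name is "scene" or "side" or "wrist"; returns (picture, depth): 384x512x3 uint8, red, green, blue; 384x512 float32, m along the optical axis (not along the pixel's ray), 0 where there is no reading.
- viewer.camera_params(name): a dict with "mtx" (3x3 intrinsics, pixels), "pose" (4x4, takes a point from camera to world coordinates). Camera axes: x right, y down, z forward; pixel columns grow to the right and rows downward; lengths in m; the calibration is good to about 2 mm. The wrist camera is an equidistant fisheye: a pixel r from the principal point sees the ray r / f radians off the axis. A picture is of the moment at which its call begins: read the wrist's pose just before it. camera_params takes no time and is no camera call; for the wrist camera it gives the pose at the moment of the call.
- r.finish_job(): hands the job in, once; it reports no verdict.
Trained networks look in the newest picture that a camera, given by its name, has taken for a name from the list of things; names that differ only in an ending like _2 or _b are one class to them, and where a whole thing is asked for, a point or a joint stands for the part that bears it (a point fixed in the world has none). Each returns a list of dicts, best first, with "conf" (0 to 1); they miss things now and then, are a little off and sometimes report something else, mostly with a low value. They report only what shows in the picture. A call takes as long as a camera call.
- spotter.find_in(camera, name): "centre" ([column, row] in pixels, amid what is visible of it).
- spotter.trace(camera, name): "mask" (384x512 bool, what is visible of it) and "centre" ([column, row] in pixels, amid what is visible of it).
The state is a dict: "time_s": time; "joints": joint angles; "joint_velocities": joint speeds; "effort": joint torques, N m; "tcp_pos": TCP position; "ee_rot": TCP orientation; "wrist_force": force on the tool from outside, world axes, zero at the start; "moment": the same for the moment, N m; "gripper_width": opening from 0.0 (shut) to 1.0 (fully open).
Only numpy, scipy, OpenCV 4.12 (cv2) and the standard library are available. Lean on these libraries where they do the work, as an engineer would, in place of code of your own. Each camera call takes 0.05 s, during which the arm holds its last target.

## Working session

There is one attempt and no reset: what is moved stays moved. The work goes in short steps, Python scripts to look and compute and a tool call to move; the robot and the scene stay as the last step left them, time stands still between calls to the robot, and variables do not carry over. Pictures are saved under pics/ and viewed, and the job is handed in when it is done.

Besides the shell and the picture viewer there is one more tool, called after "Request:" as name([rows], argument=value, ...), one row to a line, values as JSON. move_arm: Moves the arm, as the interface text tells. Its arguments: {"type":"object","properties":{"series":{"type":"array","items":{"type":"array","items":{"type":"array","items":{"type":"number","minimum":-1,"maximum":1}}}}},"required":["series"]}

```bash
mkdir -p pics
python3 - <<'E'
from station import r, viewer, spotter
import cv2,numpy as np
print(r.sense())
for c in ["scene","side","wrist"]:
    p=viewer.camera_params(c); print(c,np.round(p["mtx"],1).tolist(),np.round(p["pose"],3).tolist())
    im,d=viewer.capture(c); cv2.imwrite(f"pics/{c}0.png",im[:,:,::-1]); np.save(f"{c}0.npy",d)
    for n in ["rail","stop","pipe1","pipe4"]:
        print(c,n,[(np.round(q["centre"]).tolist(),round(q["conf"],2)) for q in spotter.find_in(c,n)])
E
```

```text
{'time_s': 0.0, 'joints': array([ 8.31147322e+01,  2.20901824e+01,  3.79770730e-01, -2.90276276e-02,
       -6.84110665e+01, -1.48179567e+01]), 'joint_velocities': array([ 0.02334955, -0.03454116, -0.05610023,  0.02700399,  0.09944164,
       -0.02782523]), 'effort': array([ 9.25842760e-04, -3.90665388e+01,  1.87403423e+01,  4.21959981e+00,
        1.09091299e-02, -1.95057337e-04]), 'tcp_pos': array([0.23091977, 0.58028916, 0.29116538]), 'ee_rot': array([[-7.21855838e-04, -3.69971918e-01, -9.29042657e-01],
       [-2.04838376e-03, -9.29040403e-01,  3.69972612e-01],
       [-9.99997642e-01,  2.17010278e-03, -8.72112289e-05]]), 'wrist_force': array([-0.64392384, -0.41151268, -0.19153851]), 'moment': array([ 0.0075946 , -0.01316403,  0.04387113]), 'gripper_width': 1.0016118186193013}
scene [[420.9, 0.0, 261.6], [0.0, 420.9, 192.9], [0.0, 0.0, 1.0]] [[-0.115, 0.781, -0.613, 1.245], [0.993, 0.085, -0.079, 0.072], [-0.01, -0.618, -0.786, 0.925], [0.0, 0.0, 0.0, 1.0]]
scene rail [([314.0, 190.0], 0.77)]
scene stop [([360.0, 176.0], 0.59)]
scene pipe1 [([236.0, 201.0], 0.65), ([293.0, 189.0]
[... 175 characters left out ...]
6, 0.0, 255.8], [0.0, 495.6, 192.1], [0.0, 0.0, 1.0]] [[0.741, -0.419, 0.525, -0.119], [-0.672, -0.44, 0.596, -0.789], [-0.018, -0.794, -0.607, 0.869], [0.0, 0.0, 0.0, 1.0]]
side rail [([211.0, 193.0], 0.62)]
side stop [([176.0, 175.0], 0.67)]
side pipe1 [([263.0, 201.0], 0.79), ([227.0, 195.0], 0.62), ([244.0, 194.0], 0.61), ([281.0, 209.0], 0.52)]
side pipe4 [([263.0, 201.0], 0.79), ([227.0, 195.0], 0.62), ([244.0, 194.0], 0.61), ([281.0, 209.0], 0.52)]
wrist [[297.3, 0.0, 257.2], [0.0, 297.3, 196.6], [0.0, 0.0, 1.0]] [[-0.37, -0.892, -0.261, 0.304], [-0.929, 0.355, 0.104, 0.552], [-0.001, 0.281, -0.96, 0.385], [0.0, 0.0, 0.0, 1.0]]
wrist rail []
wrist stop []
wrist pipe1 []
wrist pipe4 []
```

View pics/scene0.png

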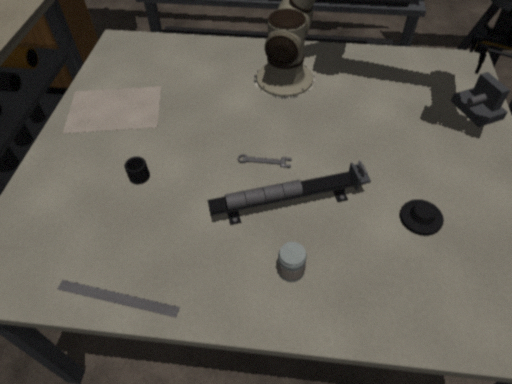

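View pics/side0.png

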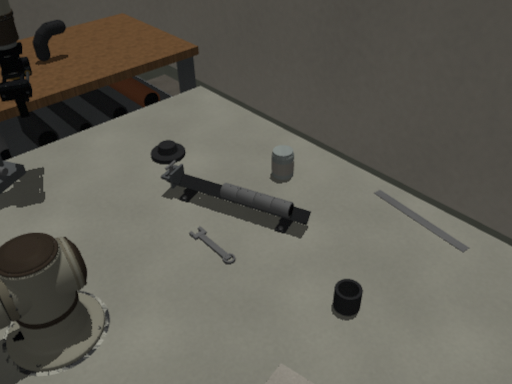

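```bash
cat > h.py <<'E'
import numpy as np,cv2
from station import r, viewer, spotter
def cloud(c,d):
    p=viewer.camera_params(c);K=p["mtx"];T=p["pose"]
    v,u=np.mgrid[0:384,0:512]
    P=np.stack([(u-K[0,2])/K[0,0]*d,(v-K[1,2])/K[1,1]*d,d],-1)
    return P@T[:3,:3].T+T[:3,3]
E
python3 - <<'E'
from h import *
for c in ["scene","side"]:
    im,d=viewer.capture(c)
    P=cloud(c,d)
    for n in ["pipe1","stop","rail","wrench","coupling","flange","paste"]:
        for q in spotter.trace(c,n):
            if q["conf"]<.3: continue
            m=cv2.erode(q["mask"].astype(np.uint8),np.ones((3,3)))>0
            m&=d>0
            X=P[m]
            if len(X)<5: continue
            print(c,n,round(q["conf"],2),np.round(q["centre"]),len(X),"med",np.round(np.median(X,0),4),"lo",np.round(np.percentile(X,3,0),3),"hi",np.round(np.percentile(X,97,0),3))
E
```

```text
scene pipe1 0.87 [276. 196.] 208 med [0.5709 0.0164 0.0695] lo [ 0.554 -0.003  0.055] hi [0.584 0.036 0.076]
scene pipe1 0.87 [254. 196.] 202 med [ 0.5882 -0.0324  0.0708] lo [ 0.572 -0.052  0.058] hi [ 0.601 -0.012  0.076]
scene pipe1 0.82 [293. 187.] 220 med [0.5529 0.0643 0.0698] lo [0.535 0.044 0.054] hi [0.566 0.085 0.076]
scene pipe1 0.8 [233. 198.] 226 med [ 0.6062 -0.0778  0.0702] lo [ 0.588 -0.098  0.056] hi [ 0.62  -0.058  0.077]
scene stop 0.66 [360. 174.] 297 med [0.4833 0.2352 0.0651] lo [0.448 0.217 0.045] hi [0.507 0.257 0.09 ]
scene rail 0.82 [318. 189.] 1050 med [0.5115 0.1332 0.0331] lo [ 0.472 -0.14   0.008] hi [0.628 0.21  0.047]
scene wrench 0.83 [264. 161.] 194 med [ 0.4061 -0.0295  0.0093] lo [ 0.393 -0.097  0.003] hi [0.419 0.039 0.013]
scene wrench 0.66 [276. 194.] 194 med [0.5706 0.0166 0.0696] lo [ 0.555 -0.003  0.055] hi [0.583 0.036 0.076]
scene coupling 0.85 [136. 170.] 430 med [ 0.5136 -0.3762  0.0397] lo [ 0.478 -0.401  0.012] hi [ 0.532 -0.35   0.058]
scene coupling 0.33 [266. 161.] 182 med [ 0.407  -0.0264  0.0093] lo [ 0.393 -0.094  0.005] hi [0.42 
[... 721 characters left out ...]
0618] lo [0.442 0.212 0.037] hi [0.495 0.259 0.084]
side rail 0.9 [208. 190.] 778 med [0.5196 0.1367 0.0289] lo [ 0.468 -0.133  0.004] hi [0.626 0.213 0.045]
side rail 0.73 [173. 151.] 484 med [0.5464 0.3865 0.0167] lo [0.512 0.356 0.009] hi [0.597 0.435 0.041]
side wrench 0.86 [214. 246.] 236 med [ 0.3989 -0.0246  0.0061] lo [ 0.387 -0.1    0.002] hi [0.413 0.036 0.01 ]
side coupling 0.97 [345. 300.] 780 med [ 0.4912 -0.3824  0.037 ] lo [ 0.47  -0.408  0.008] hi [ 0.522 -0.357  0.056]
side flange 0.8 [170. 151.] 499 med [0.5473 0.3859 0.0165] lo [0.511 0.355 0.007] hi [0.596 0.434 0.041]
side paste 0.97 [282. 161.] 589 med [0.7336 0.0586 0.0582] lo [0.717 0.043 0.01 ] hi [0.767 0.089 0.086]
```

The scene picture shows the row of four pipes at about (210–300, 200–188), with the hindmost at the left end near (233, 198). The stop is at about (360, 175). The side view agrees: hindmost at (281, 208), stop at (175, 175). Next I'll fit the trough axis and the pipe ends.

Run:
```python
from h import *
from scipy.optimize import least_squares
res={}
for c in ["scene","side"]:
    im,d=viewer.capture(c); P=cloud(c,d)
    # bench height check
    b=P[(np.abs(P[...,0]-.5)<.25)&(np.abs(P[...,1])<.3)&(np.abs(P[...,2])<.012)]
    z0=np.median(b[:,2])
    ms=[q for q in spotter.trace(c,"pipe1") if q["conf"]>.4]
    X=np.concatenate([P[(cv2.erode(q["mask"].astype(np.uint8),np.ones((3,3)))>0)&(d>0)] for q in ms])
    def f(p):
        a,x0,z=p; u=np.array([np.cos(a),np.sin(a)]);n=np.array([u[1],-u[0]])
        l=(X[:,:2]-[x0,0])@n
        return np.hypot(l,X[:,2]-z)-.021
    s=least_squares(f,[np.radians(110.6),.57,.0517],loss="soft_l1",f_scale=.002)
    a,x0,z=s.x;u=np.array([np.cos(a),np.sin(a)]);n=np.array([u[1],-u[0]])
    print(c,"bench z",z0,len(ms),"ang",np.degrees(a),"x at y=0",x0,"z",z,"rms",np.sqrt(np.mean(f(s.x)**2)))
    # along-axis using all cloud near axis
    A=P.reshape(-1,3);t=(A[:,:2]-[x0,0])@u;l=(A[:,:2]-[x0,0])@n
    k=(np.abs(l)<.008)&(A[:,2]>z+.013)&(A[:,2]<z+.03)&(np.abs(t)<.2)
    print(" pipe top t",np.percentile(t[k],[0,1,2,98,99,100]).round(4))
    k=(np.abs(l)<.028)&(A[:,2]>z+.005)&(np.abs(t)<.4)&(np.abs(t)>.14)&(A[:,2]<.12)
    print(" stop t",np.percentile(t[k],[0,1,5,50,95,99]).round(4), "zmax",A[k][:,2].max())
    for q in ms:
        m=(cv2.erode(q["mask"].astype(np.uint8),np.ones((3,3)))>0)&(d>0)
        tt=(P[m][:,:2]-[x0,0])@u; print("  pipe t",np.median(tt).round(4),((tt.min()+tt.max())/2).round(4))
    for n_ in ["rail"]:
        k=(np.abs(l)<.03)&(A[:,2]>.02)&(A[:,2]<z)&(np.abs(t)<.3)
        print(" rail t",np.percentile(t[k],[0,.5,99.5,100]).round(4))
```

```text
scene bench z 0.002186557106623521 3 ang 110.64091504253369 x at y=0 0.5642683742273785 z 0.053616714979827805 rms 0.001690892491292657
 pipe top t [-0.1123 -0.1107 -0.1086  0.0848  0.0869  0.0895]
 stop t [0.2366 0.2373 0.2379 0.2554 0.268  0.2728] zmax 0.09246776944864932
  pipe t 0.0628 0.0631
  pipe t -0.037 -0.0369
  pipe t 0.0129 0.0133
 rail t [-0.1573 -0.1557  0.2414  0.2538]
side bench z -0.0007711059737057768 3 ang 110.78680968805881 x at y=0 0.5627685542835199 z 0.050423307521548416 rms 0.0032532058880896846
 pipe top t [-0.1136 -0.1117 -0.1111  0.0842  0.0863  0.0887]
 stop t [0.2358 0.2363 0.2374 0.2548 0.2703 0.2757] zmax 0.08969987354271347
  pipe t -0.0924 -0.0893
  pipe t 0.0134 0.014
  pipe t 0.0621 0.0633
 rail t [-0.1572 -0.1567  0.2421  0.261 ]
```

Request:
move_arm([
  [[0,0,-0.5,0.45,-0.75,0,0],[0,0,-0.5,0.45,-0.75,0,0],[0,0,-0.5,0.45,-0.75,0,0],[0,0,-0.5,0.45,-0.75,0,0],[0,0,-0.5,0.45,-0.75,0,0],[0,0,-0.5,0.45,-0.75,0,0],[0,0,-0.5,0.45,-0.75,0,0],[0,0,-0.5,0.45,-0.75,0,0],[0,0,-0.5,0.45,-0.75,0,0],[0,0,-0.5,0.45,-0.75,0,0],[0,0,-0.5,0.45,-0.75,0,0],[0,0,-0.5,0.4,-0.75,0,0],[0,0,0,0.4,-0.75,0,0],[0,0,0,0.4,-0.75,0,0],[0,0,0,0,0,0,0]],
])

```text
time_s: 3.62
tcp_pos: [0.6089, -0.07, 0.2938]
ee_rot: [[0.008, -0.946, -0.324], [0.002, -0.324, 0.946], [-1.0, -0.008, -0.001]]
wrist_force: [-0.6, 1.3, 0.4]
gripper_width: 0.007
```

Request:
move_arm([
  [[0.24,0.12,0.11,0.08,-0.63,0,0],[0.24,0.12,0.11,0.08,-0.63,0,0],[0,0,0,0,0,-0.7,0],[0,0,0,0,0,-0.7,0],[0,0,0,0,0,0,0]],
])

```text
time_s: 4.25
tcp_pos: [0.6182, -0.145, 0.2092]
ee_rot: [[-0.025, -0.934, -0.355], [0.071, -0.356, 0.932], [-0.997, -0.002, 0.075]]
wrist_force: [-0.6, 0.4, 0.4]
gripper_width: 0.005
```

Run:
```python
from h import *
s=r.sense();print(s["tcp_pos"],s["ee_rot"].round(3),s["wrist_force"])
p=s["tcp_pos"];u=np.array([np.cos(np.radians(110.7)),np.sin(np.radians(110.7))]);n=np.array([u[1],-u[0]])
tip=p+.07*s["ee_rot"][:,0];q=tip[:2]-[.5635,0];print("tip t,l,z",q@u,q@n,tip[2])
for c in ["side","scene","wrist"]:
    im,d=viewer.capture(c);
    if c!="wrist": im=cv2.resize(im[130:290,170:370],None,fx=3.5,fy=3.5)
    cv2.imwrite(f"pics/{c}1.png",im[:,:,::-1])
```

```text
[ 0.61821975 -0.14499738  0.20919442] [[-0.025 -0.934 -0.355]
 [ 0.071 -0.356  0.932]
 [-0.997 -0.002  0.075]] [-0.57534744  0.44809634  0.3871849 ]
tip t,l,z -0.14970975969443115 4.31703795738955e-05 0.13939310595880627
```

View pics/side1.png

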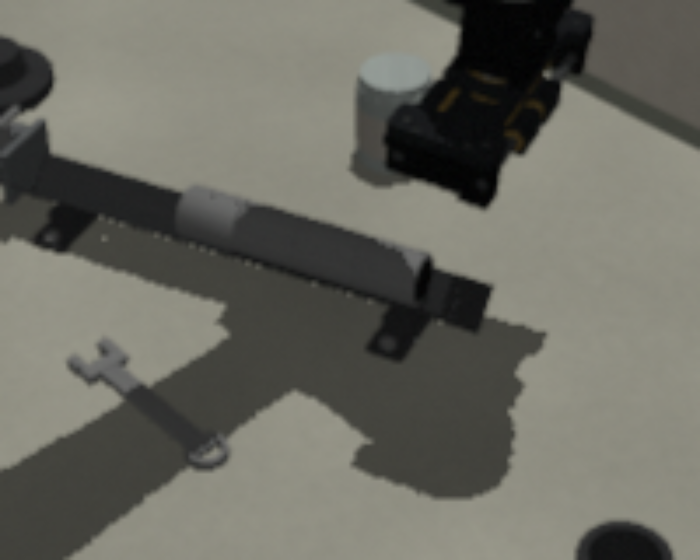

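View pics/wrist1.png

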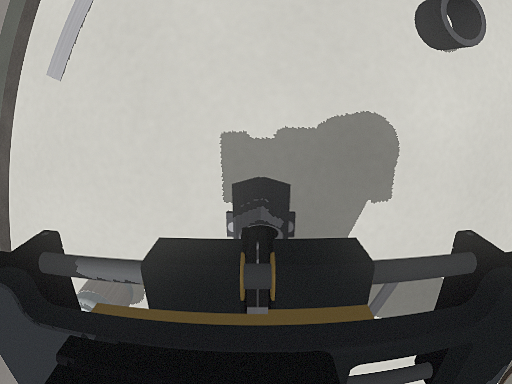

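View pics/scene1.png

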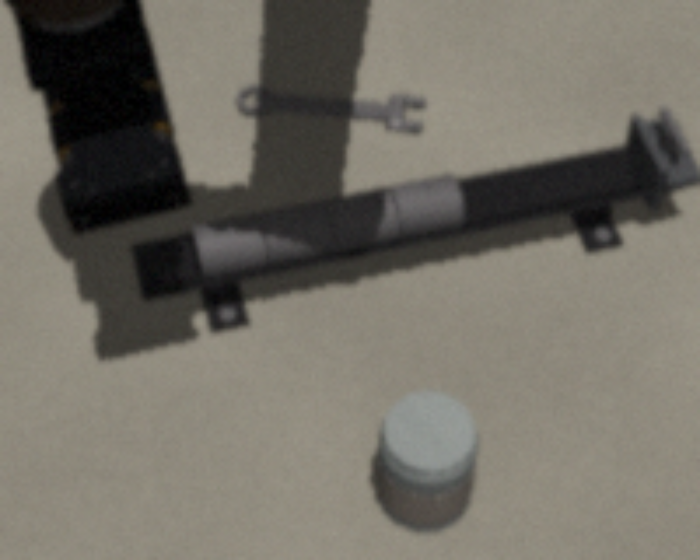

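The side crop shows the shut gripper above the free end of the trough, with the plug of the hindmost piece at about (425, 275). The wrist view has the trough centre near column 261 against the fingers at 258, so they line up to about 3 mm. I'll descend behind the row.

Request:
move_arm([
  [[0,0,0,0,0,-0.5,0],[0,0,0,0,0,-0.5,0],[0,0,0,0,0,-0.3,0],[0,0,0,0,0,-0.23,0],[0,0,0,0,0,0,0]],
])

```text
time_s: 5.03
tcp_pos: [0.6268, -0.1441, 0.1316]
ee_rot: [[0.006, -0.932, -0.362], [0.067, -0.361, 0.93], [-0.998, -0.03, 0.06]]
wrist_force: [-0.3, 1.0, 0.1]
gripper_width: 0.005
```

```bash
cat >> h.py <<'E'
def tipinfo():
    s=r.sense();p=s["tcp_pos"];u=np.array([np.cos(np.radians(110.7)),np.sin(np.radians(110.7))]);n=np.array([u[1],-u[0]])
    tip=p+.07*s["ee_rot"][:,0];q=tip[:2]-[.5635,0];print(s["time_s"],"tip t,l,z",q@u,q@n,tip[2],"f",s["wrist_force"].round(2), "fu",s["wrist_force"][:2]@u)
def shots(k,cs=("side","scene")):
    for c in cs:
        im,d=viewer.capture(c);
        if c!="wrist": im=cv2.resize(im[130:290,150:350],None,fx=3.5,fy=3.5) if c=="side" else cv2.resize(im[130:290,190:390],None,fx=3.5,fy=3.5)
        cv2.imwrite(f"pics/{c}{k}.png",im[:,:,::-1])
E
python3 -c "
from h import *
tipinfo();shots(2)"
```

```text
5.025 tip t,l,z -0.15295007194732363 0.010346449977070907 0.061708789188933966 f [-0.27  1.02  0.14] fu 1.0466507227630761
```

View pics/side2.png

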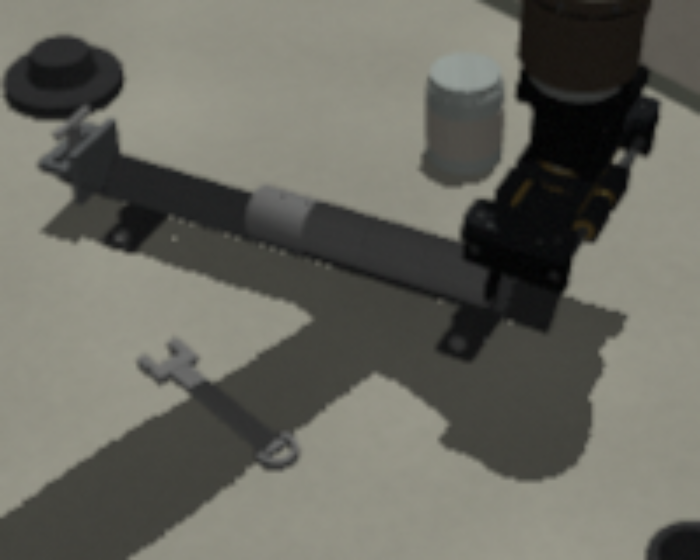

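View pics/scene2.png

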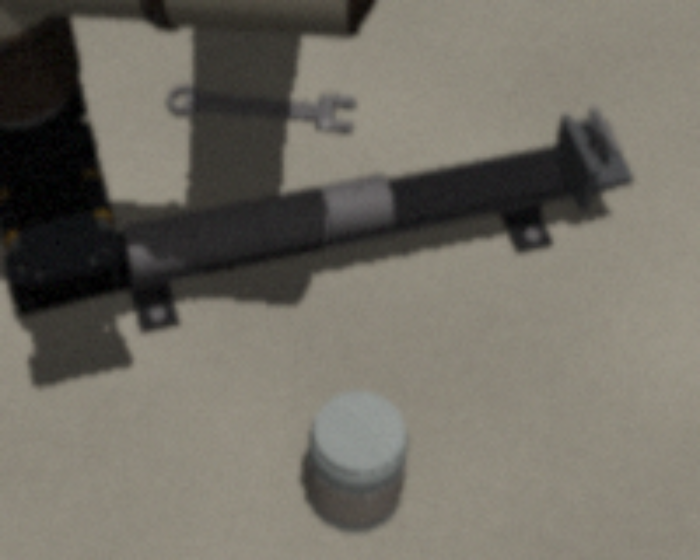

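```bash
python3 -c "
from h import *
s=r.sense();print(s['joints'].round(2),s['joint_velocities'].round(2));tipinfo()"
```

```text
[ -0.07  32.19  -5.67  -4.86 -51.74  24.32] [-0.11 -0.4   0.11 -0.11 -0.01  0.05]
5.125 tip t,l,z -0.15349677575904894 0.011148809139135584 0.06301576243419635 f [ 0.57  0.92 -0.39] fu 0.6592625417757425
```

Request:
move_arm([
  [[0,0,0,0,0,0,0],[0,0,0,0,0,0,0]],
])

```text
time_s: 5.38
tcp_pos: [0.6284, -0.1444, 0.1346]
ee_rot: [[0.012, -0.932, -0.363], [0.066, -0.362, 0.93], [-0.998, -0.035, 0.057]]
wrist_force: [-0.7, -0.4, -0.5]
gripper_width: 0.007
```

```bash
python3 -c "
from h import *
s=r.sense();print(s['joints'].round(2),s['joint_velocities'].round(2),s['effort'].round(2),s['moment'].round(2));tipinfo()"
```

```text
[ -0.08  32.09  -5.57  -4.83 -51.76  24.32] [ 0.01 -0.28  0.39  0.01 -0.14 -0.01] [ 1.000e-02 -4.446e+01  1.581e+01  3.450e+00  8.000e-02  0.000e+00] [-0.06 -0.05 -0.04]
5.375 tip t,l,z -0.15401196053415905 0.01205140824167223 0.06471011067686762 f [-0.67 -0.37 -0.53] fu -0.10429299022508198
```

Request:
move_arm([
  [[0.03,0.27,0,-0.2,-0.02,0,0],[0,0,0,0,0,0,0]],
])

```text
time_s: 5.62
tcp_pos: [0.6156, -0.1457, 0.1351]
ee_rot: [[-0.028, -0.932, -0.36], [0.071, -0.361, 0.93], [-0.997, 0.0, 0.076]]
wrist_force: [0.2, 0.3, 0.1]
gripper_width: 0.004
```

```bash
python3 -c "
from h import *
s=r.sense();print(s['joints'].round(2),s['joint_velocities'].round(2),s['effort'].round(2));tipinfo()"
```

```text
[ -0.3   31.84  -5.91  -5.01 -53.97  24.49] [0.08 0.03 0.61 0.24 0.3  0.  ] [-4.000e-02 -4.432e+01  1.563e+01  3.410e+00 -9.000e-02  0.000e+00]
5.625 tip t,l,z -0.14941332158281623 -0.0028954625067286435 0.06529539850655734 f [0.23 0.29 0.11] fu 0.18743845470533674
```

Request:
move_arm([
  [[0,0,0,0.025,0.01,-0.1,0],[0,0,0,0.025,0.01,-0.1,0],[0,0,0,0,0,-0.1,0],[0,0,0,0,0,0,0]],
])

```text
time_s: 6.12
tcp_pos: [0.6185, -0.1444, 0.1152]
ee_rot: [[-0.029, -0.932, -0.36], [0.071, -0.361, 0.93], [-0.997, 0.001, 0.076]]
wrist_force: [0.1, 0.4, -0.4]
gripper_width: 0.004
```

```bash
python3 -c "
from h import *
s=r.sense();print(s['tcp_pos'],s['ee_rot'].round(3)[:,0]);tipinfo();shots(3,['side'])"
```

```text
[ 0.61852177 -0.14443094  0.11515896] [-0.029  0.071 -0.997]
6.125 tip t,l,z -0.14920602888946244 0.0002799782508003459 0.045363824683775755 f [ 0.12  0.36 -0.36] fu 0.29633911238837063
```

View pics/side3.png

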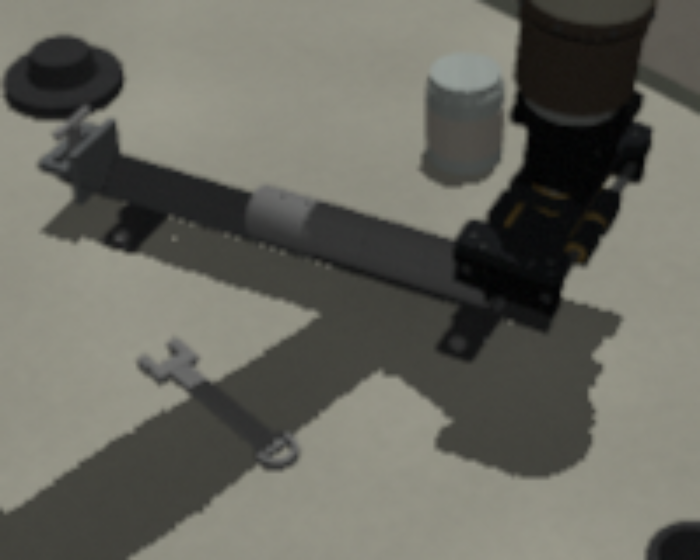

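Request:
move_arm([
  [[0,0,0,-0.024,0.062,0,0],[0,0,0,-0.024,0.062,0,0],[0,0,0,-0.024,0.062,0,0],[0,0,0,-0.024,0.062,0,0],[0,0,0,-0.012,0.031,0,0],[0,0,0,-0.012,0.031,0,0],[0,0,0,-0.012,0.031,0,0],[0,0,0,-0.012,0.031,0,0],[0,0,0,-0.012,0.031,0,0]],
])

```text
time_s: 7.3
tcp_pos: [0.6091, -0.1186, 0.1164]
ee_rot: [[-0.027, -0.932, -0.361], [0.07, -0.362, 0.93], [-0.997, -0.001, 0.075]]
wrist_force: [1.7, -1.8, 0.2]
gripper_width: 0.004
```

```bash
python3 -c "
from h import *
tipinfo()"
```

```text
7.3 tip t,l,z -0.12181457713317365 0.0007536562369790634 0.04656473549305122 f [ 1.71 -1.78  0.21] fu -2.2700397743138208
```

Request:
move_arm([
  [[0,0,0,-0.012,0.031,-0.003,0],[0,0,0,-0.012,0.031,-0.003,0],[0,0,0,-0.012,0.031,-0.003,0],[0,0,0,-0.012,0.031,-0.003,0],[0,0,0,-0.012,0.031,-0.003,0],[0,0,0,-0.012,0.031,-0.003,0],[0,0,0,-0.012,0.031,-0.003,0],[0,0,0,-0.012,0.031,-0.003,0]],
])

```text
time_s: 8.3
tcp_pos: [0.6066, -0.1124, 0.1167]
ee_rot: [[-0.017, -0.932, -0.362], [0.057, -0.362, 0.93], [-0.998, -0.005, 0.06]]
wrist_force: [1.6, -5.7, -0.7]
gripper_width: 0.007
```

```bash
python3 -c "
from h import *
tipinfo();shots(4)"
```

```text
8.3 tip t,l,z -0.11623210370335292 0.0008461082858292245 0.0467995043731219 f [ 1.62 -5.66 -0.67] fu -5.8652520371087355
```

View pics/side4.png

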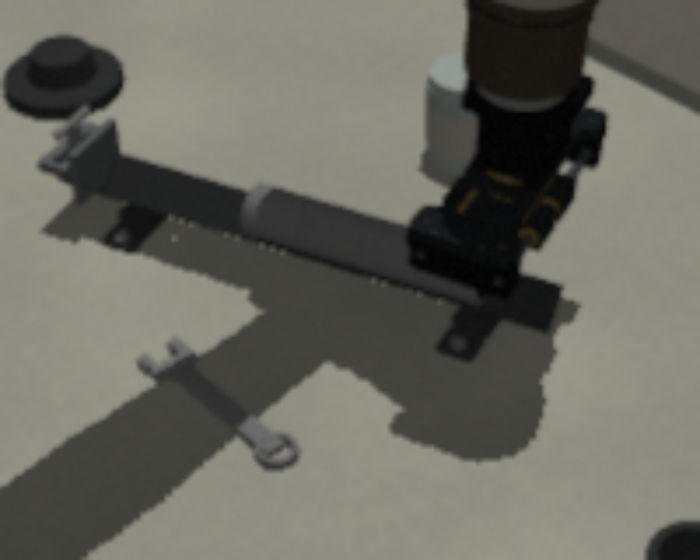

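View pics/scene4.png

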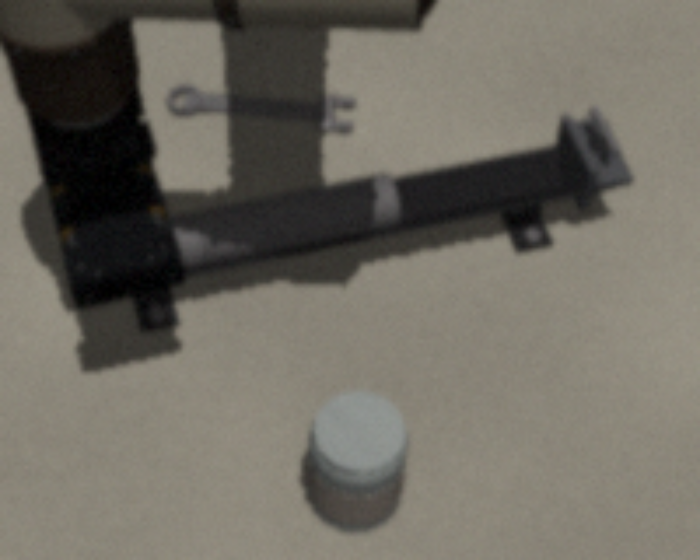

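The row is moving, with about 6 N of resistance. The arm gives a little under that load, so each row only gets part of the way. I'll lengthen the rows and turn the tool slightly to hold the tilt.

Request:
move_arm([
  [[0.04,0.015,0,-0.022,0.06,-0.005,0],[0.03,0.012,0,-0.022,0.06,-0.005,0],[0.03,0.012,0,-0.022,0.06,-0.005,0],[0.03,0.012,0,-0.022,0.06,-0.005,0],[0.03,0.012,0,-0.022,0.06,-0.005,0],[0.03,0.012,0,-0.022,0.06,-0.005,0],[0.03,0.012,0,-0.022,0.06,-0.005,0],[0.03,0.012,0,-0.022,0.06,-0.005,0]],
])

```text
time_s: 9.4
tcp_pos: [0.5991, -0.0933, 0.1163]
ee_rot: [[-0.022, -0.932, -0.361], [0.079, -0.362, 0.929], [-0.997, -0.008, 0.082]]
wrist_force: [1.9, -6.2, -0.0]
gripper_width: 0.004
```

```bash
python3 -c "
from h import *
tipinfo()"
```

```text
9.4 tip t,l,z -0.09419136420128896 0.0008342324626915584 0.046508502961970566 f [ 1.9  -6.16 -0.05] fu -6.434280409129232
```

Request:
move_arm([
  [[0.016,0.008,0,-0.022,0.06,-0.004,0],[0.016,0.008,0,-0.022,0.06,-0.004,0],[0.016,0.008,0,-0.022,0.06,-0.004,0],[0.016,0.008,0,-0.022,0.06,-0.004,0],[0.016,0.008,0,-0.022,0.06,-0.004,0],[0.016,0.008,0,-0.022,0.06,-0.004,0],[0.016,0.008,0,-0.022,0.06,-0.004,0],[0.016,0.008,0,-0.022,0.06,-0.004,0],[0.016,0.008,0,-0.022,0.06,-0.004,0],[0.016,0.008,0,-0.022,0.06,-0.004,0],[0.016,0.008,0,-0.022,0.06,-0.004,0],[0.016,0.008,0,-0.022,0.06,-0.004,0],[0.016,0.008,0,-0.022,0.06,-0.004,0],[0.016,0.008,0,-0.022,0.06,-0.004,0]],
])

```text
time_s: 11.15
tcp_pos: [0.586, -0.0592, 0.1162]
ee_rot: [[-0.023, -0.932, -0.361], [0.087, -0.361, 0.928], [-0.996, -0.01, 0.089]]
wrist_force: [1.5, -5.2, 0.0]
gripper_width: 0.002
```

```bash
python3 -c "
from h import *
tipinfo();shots(5)"
```

```text
11.15 tip t,l,z -0.057024223940992436 0.0007983187576394722 0.0464479381123538 f [ 1.49 -5.18  0.02] fu -5.3735067349035655
```

View pics/scene5.png

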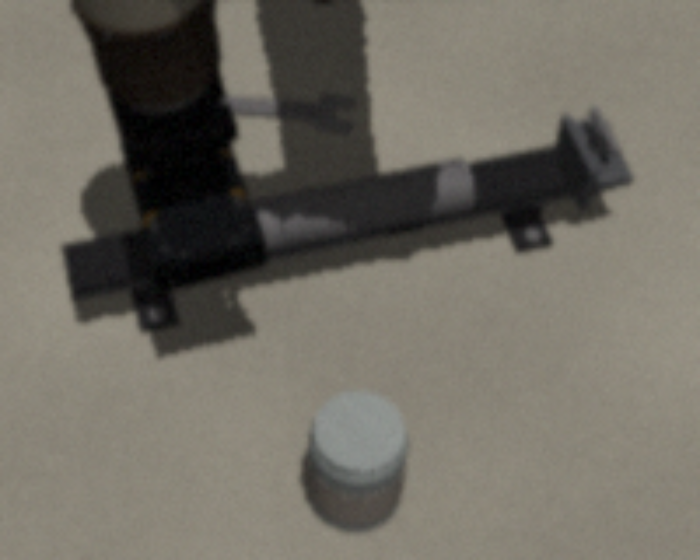

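View pics/side5.png

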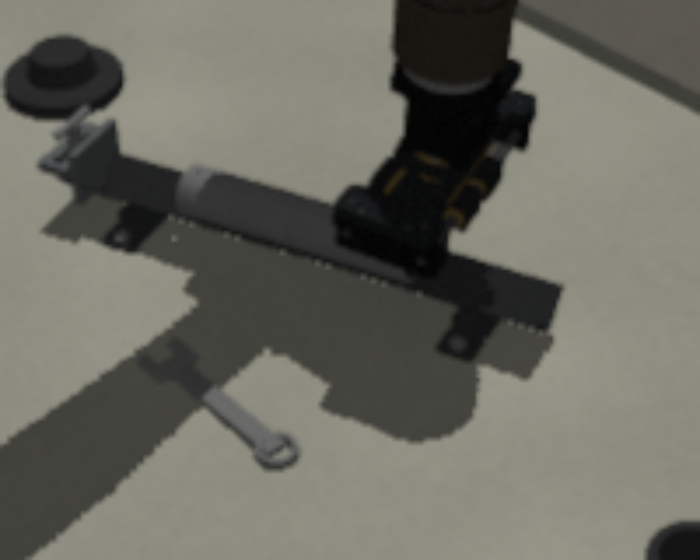

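The row is still together in both views. In the scene crop its front is at about column 470 and the stop at about 565. Keep pushing.

Request:
move_arm([
  [[0.008,0.01,0,-0.023,0.06,-0.004,0],[0.008,0.01,0,-0.023,0.06,-0.004,0],[0.008,0.01,0,-0.023,0.06,-0.004,0],[0.008,0.01,0,-0.023,0.06,-0.004,0],[0.008,0.01,0,-0.023,0.06,-0.004,0],[0.008,0.01,0,-0.023,0.06,-0.004,0],[0.008,0.01,0,-0.023,0.06,-0.004,0],[0.008,0.01,0,-0.023,0.06,-0.004,0],[0.008,0.01,0,-0.023,0.06,-0.004,0],[0.008,0.01,0,-0.023,0.06,-0.004,0],[0.008,0.01,0,-0.023,0.06,-0.004,0],[0.008,0.01,0,-0.023,0.06,-0.004,0],[0.008,0.01,0,-0.023,0.06,-0.004,0],[0.008,0.01,0,-0.023,0.06,-0.004,0],[0.008,0.01,0,-0.023,0.06,-0.004,0],[0.008,0.01,0,-0.023,0.06,-0.004,0],[0.008,0.01,0,-0.023,0.06,-0.004,0],[0.008,0.01,0,-0.023,0.06,-0.004,0],[0.008,0.01,0,-0.023,0.06,-0.004,0],[0.008,0.01,0,-0.023,0.06,-0.004,0]],
])

```text
time_s: 13.75
tcp_pos: [0.5665, -0.0059, 0.1162]
ee_rot: [[-0.031, -0.932, -0.361], [0.083, -0.362, 0.928], [-0.996, -0.001, 0.088]]
wrist_force: [2.3, -5.8, 0.3]
gripper_width: 0.009
```

```bash
python3 -c "
from h import *
tipinfo();shots(6)"
```

```text
13.75 tip t,l,z -0.00040461028984421316 0.000684609211733158 0.04642477378748966 f [ 2.27 -5.81  0.27] fu -6.233250809148248
```

View pics/scene6.png

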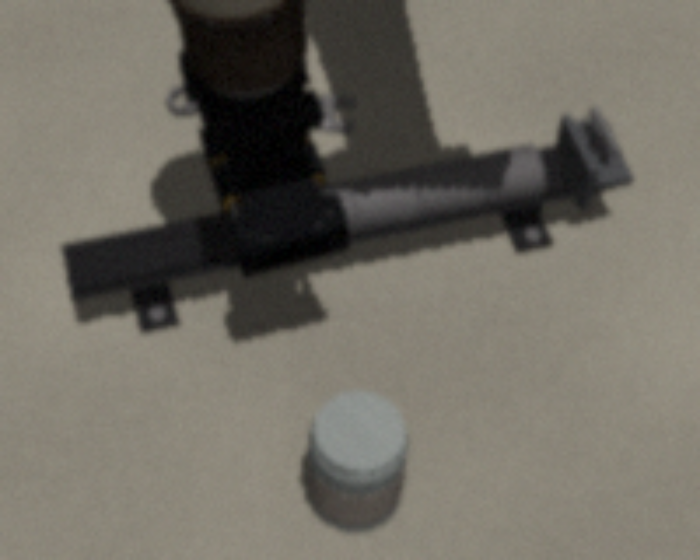

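View pics/side6.png

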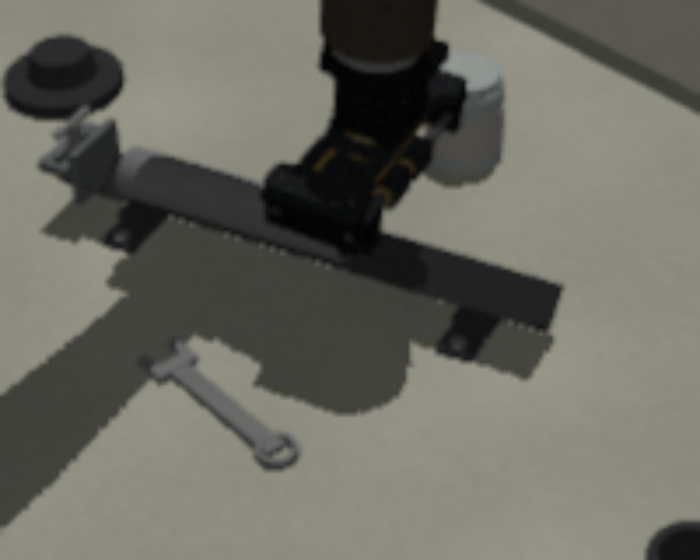

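Request:
move_arm([
  [[0.008,0.008,0,-0.023,0.06,-0.004,0],[0.008,0.008,0,-0.023,0.06,-0.004,0],[0.008,0.008,0,-0.023,0.06,-0.004,0],[0.008,0.008,0,-0.023,0.06,-0.004,0],[0.008,0.008,0,-0.023,0.06,-0.004,0],[0.008,0.008,0,-0.02,0.05,-0.004,0],[0.008,0.008,0,-0.02,0.05,-0.004,0]],
])

```text
time_s: 14.72
tcp_pos: [0.5596, 0.0125, 0.1161]
ee_rot: [[-0.033, -0.932, -0.361], [0.083, -0.363, 0.928], [-0.996, 0.001, 0.089]]
wrist_force: [1.3, -5.1, 0.2]
gripper_width: 0.005
```

```bash
python3 -c "
from h import *
tipinfo();shots(7)"
```

```text
14.725 tip t,l,z 0.019264893984884457 0.0006613019094585396 0.046412755135478406 f [ 1.29 -5.05  0.17] fu -5.184902393203635
```

View pics/scene7.png

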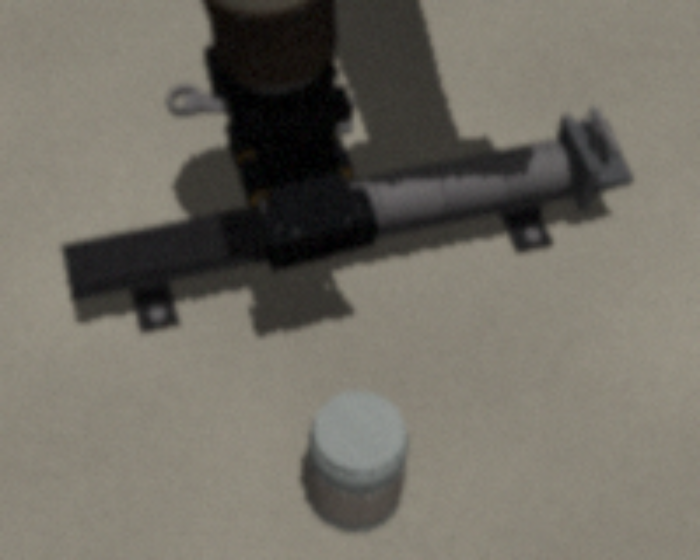

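Request:
move_arm([
  [[0.006,0.006,0,-0.017,0.045,-0.004,0],[0.006,0.006,0,-0.017,0.045,-0.004,0],[0.006,0.006,0,-0.017,0.045,-0.004,0],[0.006,0.006,0,-0.017,0.045,-0.004,0]],
])

```text
time_s: 15.32
tcp_pos: [0.5569, 0.02, 0.1161]
ee_rot: [[-0.034, -0.932, -0.361], [0.082, -0.363, 0.928], [-0.996, 0.002, 0.088]]
wrist_force: [0.7, -5.8, 0.2]
gripper_width: 0.008
```

```bash
python3 -c "
from h import *
tipinfo()"
```

```text
15.325 tip t,l,z 0.027240789948386232 0.0006612667032967022 0.04642177388982968 f [ 0.75 -5.83  0.15] fu -5.718928072220275
```

Request:
move_arm([
  [[0.006,0.006,0,-0.017,0.045,-0.004,0],[0.006,0.006,0,-0.017,0.045,-0.004,0]],
])

```text
time_s: 15.58
tcp_pos: [0.5562, 0.0219, 0.1163]
ee_rot: [[-0.033, -0.931, -0.363], [0.078, -0.364, 0.928], [-0.996, 0.003, 0.085]]
wrist_force: [5.5, -15.8, -2.2]
gripper_width: 0.005
```

```bash
python3 -c "
from h import *
tipinfo()"
```

```text
15.575 tip t,l,z 0.029013970999460233 0.0006821023982066434 0.04651257401660737 f [  5.52 -15.82  -2.23] fu -16.752143729668997
```

The push force jumped from 5.7 to 16.8 N, which is the stop. One more soft row should confirm it.

Request:
move_arm([
  [[0,0,0,-0.012,0.03,0,0]],
])

```text
time_s: 15.7
tcp_pos: [0.5562, 0.0218, 0.1164]
ee_rot: [[-0.032, -0.931, -0.363], [0.075, -0.364, 0.928], [-0.997, 0.002, 0.082]]
wrist_force: [3.5, -7.5, -2.1]
gripper_width: 0.008
```

```bash
python3 -c "
from h import *
tipinfo()"
```

```text
15.7 tip t,l,z 0.028742293450549832 0.0006515808955576029 0.04659786126072714 f [ 3.47 -7.51 -2.09] fu -8.249160842867713
```

Request:
move_arm([
  [[0,0,0,0.02,-0.06,0,0],[0,0,0,0.04,-0.1,0,0],[0,0,0,0.06,-0.16,0,0],[0,0,0,0.06,-0.16,0,0],[0,0,0,0.06,-0.16,0,0],[0,0,0,0.06,-0.16,0,0],[0,0,0,0,0,0.4,0],[0,0,0,0,0,0.5,0],[0,0,0,0,-0.3,0.5,0],[0,0,0,0,-0.6,0.6,0],[0,0,0,0,-0.6,0.3,0],[0,0,0,0,-0.6,0,0],[0,0,0,0,-0.3,0,0],[0,0,0,0,0,0,0]],
])

```text
time_s: 17.45
tcp_pos: [0.5742, -0.1802, 0.2582]
ee_rot: [[-0.034, -0.932, -0.361], [0.076, -0.362, 0.929], [-0.996, 0.004, 0.084]]
wrist_force: [0.3, 0.9, -0.5]
gripper_width: 0.005
```

```bash
python3 -c "
from h import *
tipinfo();shots(8)
u=np.array([np.cos(np.radians(110.7)),np.sin(np.radians(110.7))])
for c in ['side','scene']:
    im,d=viewer.capture(c);P=cloud(c,d)
    for q in spotter.trace(c,'pipe1'):
        m=(cv2.erode(q['mask'].astype(np.uint8),np.ones((3,3)))>0)&(d>0)
        if m.sum()<20: continue
        t=(P[m][:,:2]-[.5635,0])@u;print(c,round(q['conf'],2),q['centre'],t.min().round(4),np.median(t).round(4),t.max().round(4))
"
```

```text
17.45 tip t,l,z -0.1665185219162795 -0.054090251115031594 0.18839948745173168 f [ 0.25  0.93 -0.5 ] fu 0.778338588586357
side 0.67 [199.3, 181.7] 0.1389 0.1607 0.1849
side 0.57 [214.5, 187.1] 0.0924 0.1114 0.1328
side 0.51 [183.1, 179.4] 0.1911 0.2126 0.2353
side 0.51 [229.0, 193.3] 0.0358 0.0569 0.0852
scene 0.84 [289.2, 187.9] 0.037 0.059 0.0848
scene 0.65 [349.1, 175.6] 0.1928 0.2147 0.2366
scene 0.56 [310.9, 186.9] 0.0907 0.1124 0.1347
scene 0.5 [329.0, 181.9] 0.1404 0.1635 0.1867
```

View pics/scene8.png

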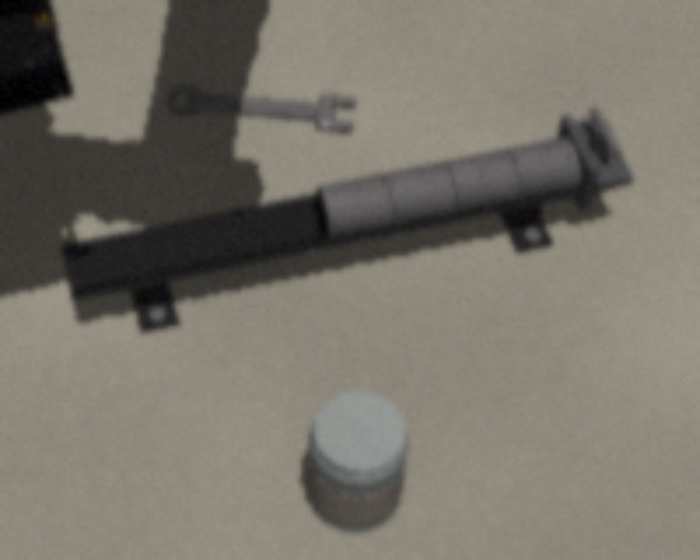

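View pics/side8.png

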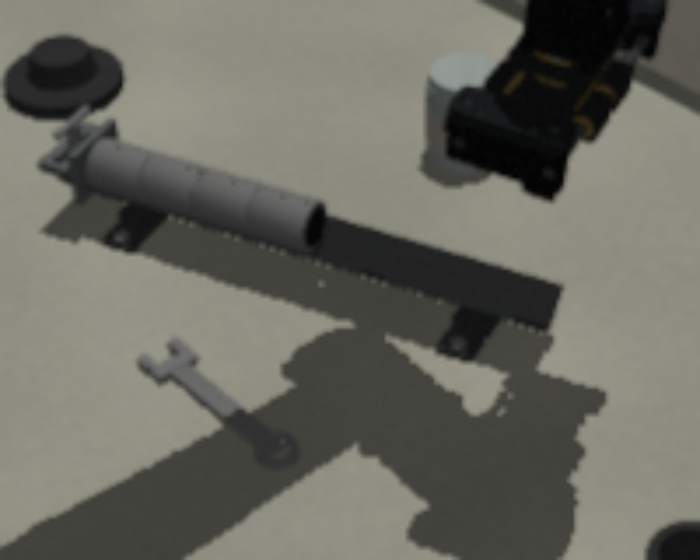

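Both views show the row closed up, with the front piece against the stop (scene crop about column 580, side crop about column 88). The gripper is clear and the other things look unmoved. Handing in.

```bash
python3 -c "
from station import r
print(r.finish_job())"
```

```text
the job is handed in; nothing more can be done
None
```

I slid the row about 150 mm along the trough with the shut fingertips on the hindmost piece's free end, until the front piece met the stop. Then I backed away, lifted clear and handed the job in, at about 17.5 s of the 38 s allowed. Handing in returned no verdict.

**At the stop:** the push force stayed near 5–6 N on the way, then jumped to 16.8 N with the tool no longer advancing.

**After backing off:**
- **Position:** the depth images put the pieces at about 50 mm spacing, with no visible gaps. The front face is at about 0.237–0.239 m along the trough, against 0.236–0.237 m for the stop's face. The two cameras differ by 2–3 mm, so the 3 mm limits rest on the force jump and the pictures as well as on the depth.
- **Bystanders:** the wrench, paste and flange looked unmoved in the last pictures. The coupling was mostly out of frame, but the arm never went near it.

**What went off plan:** during the fast descent behind the row the tool drifted about 10 mm sideways and tilted, still clear of the pieces. I corrected that before lowering it further.

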